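Sort full tea tins from empty ones by their weight

ROBOT

A 6-joint arm with a two-finger parallel gripper is mounted at the origin on a cart in front of the work surface, level with it; the furniture and walls round the work are solid. World frame = base frame: x ahead of the robot, y to its left, z up, the work surface at z = 0. Lengths are in mm, angles in rad, forces in N, time in s.
With the tool pointing down it reaches from about 350 to 775 mm from the base axis. Payload 7.3 kg.
Tool frame: the origin (TCP) lies between the finger pads; the fingertips stand 25 mm ahead of it and the grasp point (between the pads) lies 6 mm ahead of it; z points along the fingers, y is the line along which they close (so a half turn about z gives the same grasp; the last joint's range is limited). The gripper opens to 92 mm and grips with 3 to 60 N. Pads are 19 mm wide; open, the fingers measure 130 mm over their backs; the gripper's body (75 mm by 190 mm) begins 47 mm behind the grasp point.
Start: joints at [1.099, 0.342, 1.524, -0, 1.275, -0.146], TCP at [168.02, 497.405, 251.741] pointing down, gripper open.
Joint ranges: [-2.53, 2.53], [-0.77, 2.02], [0.04, 2.7], [-1, 4.14], [0.28, 2.66], [-3.11, 3.11]. Speed limits (rad/s): [2.57, 2.57, 3.14, 3.14, 3.14, 3.14].

INTERFACE

Orientations are given as [roll, pitch, yaw] about the fixed x, y, z axes, in that order (R = Rz(yaw) Ry(pitch) Rx(roll)).
In Python, from plant import bot gives the robot as it stands.
- The arm moves only by the tool play_rows, never from a script. Its argument "commands" is a list of rows, each an object of numbers: "x", "y", "z": the shift along the tool's x, y, z in m; "twist": the turn about the tool's z in degrees. In form: [{"x": .., "y": .., "z": .., "twist": ..}, ...]. A call has exactly 8 rows; each row is the pose to reach, as a shift and turn from the pose commanded when the call began, along the tool's axes at that moment; what a row does not reach only later rows make up. A row lasts 1/10 s, in which the tool goes at most 50 mm and 8.59 degrees, less where a joint would pass 70% of its speed; a pose out of reach is approached as far as the arm can. A call with a gripper value outside its range is refused whole. "jaw" is the closure, from 0 (fully open) to 1 (shut), set as the call begins (left out, the last holds). The fingers move at their own pace and stop on an object; the grip force is fixed at half the most. Time passes only in rows, so rows that repeat a pose let the fingers close, or fill a call up. It gives the time, the measured TCP pose, the force, the opening and the grip force at its end, in the units of the state.
- bot.get_obs(): the state, without advancing time (a new reading comes with each control period).
- bot.capture(name): name is "side" or "top"; returns a dict with "pixels" (480x640x3 uint8, red, green, blue), "fx", "fy", "cx", "cy" (pixels), "k1" (the pictures are not rectified: a ray, as slopes to the right and down, at radius r is drawn at 1 + k1 r^2 times it, then the intrinsics apply), "eye" and "rotation" of the camera in the world. Camera axes: x right, y down, z forward; pixel columns grow to the right and rows downward; lengths in mm; the calibration is good to about 2 mm. A picture is of the moment at which its call begins. There is no depth.
- bot.close_job(): hands the job in; it is judged then, once.
The state is a dict: "time": time; "joint_positions": joint angles; "dq": joint speeds; "tau": joint torques, N m; "tool_pos": TCP position; "tcp_rot": TCP orientation; "contact_force": force on the tool from outside, world axes, zero at the start; "moment": the same for the moment, N m; "grip_width": finger opening in mm; "finger_force": force on a finger pad.
Only numpy, scipy, OpenCV 4.12 (cv2) and the standard library are available. Lean on these libraries where they do the work, as an engineer would, in place of code of your own. Each camera call takes 0.05 s, during which the arm holds its last target. There are 200 camera calls.

TASK

The four blue tea tins with brass lids look the same, but two are full and two are empty: tell them apart by lifting them to feel their weight. Stand the full ones inside the wooden tray and the empty ones on the chopping board, all upright and set down gently, not dropped, and leave the other things where they are.

Things in the scene. Friction and masses are not known exactly. Their poses are not given: they have to be found in the camera images.
- tin_a_mid (a point): centre (half-way up) of one of four look-alike closed tea tins: blue with a paper band and a brass lid that is fixed, round, 57 mm across, 95 mm tall, standing upright; z up along its axis. Rigid; may be gripped across anywhere above 10 mm, lid included. An empty one weighs about 0.1 kg, a full one 0.36 to 0.52 kg; nothing can be seen of it from outside and the letter in the name says nothing
- tin_b_mid (a point): centre (half-way up) of one of four look-alike closed tea tins: blue with a paper band and a brass lid that is fixed, round, 57 mm across, 95 mm tall, standing upright; z up along its axis. Rigid; may be gripped across anywhere above 10 mm, lid included. An empty one weighs about 0.1 kg, a full one 0.36 to 0.52 kg; nothing can be seen of it from outside and the letter in the name says nothing
- tin_c_mid (a point): centre (half-way up) of one of four look-alike closed tea tins: blue with a paper band and a brass lid that is fixed, round, 57 mm across, 95 mm tall, standing upright; z up along its axis. Rigid; may be gripped across anywhere above 10 mm, lid included. An empty one weighs about 0.1 kg, a full one 0.36 to 0.52 kg; nothing can be seen of it from outside and the letter in the name says nothing
- tin_d_mid (a point): centre (half-way up) of one of four look-alike closed tea tins: blue with a paper band and a brass lid that is fixed, round, 57 mm across, 95 mm tall, standing upright; z up along its axis. Rigid; may be gripped across anywhere above 10 mm, lid included. An empty one weighs about 0.1 kg, a full one 0.36 to 0.52 kg; nothing can be seen of it from outside and the letter in the name says nothing
- tin_a: the same tin as tin_a_mid; origin at the centre of its underside, z up along its axis
- tin_b: the same tin as tin_b_mid; origin at the centre of its underside, z up along its axis
- tin_c: the same tin as tin_c_mid; origin at the centre of its underside, z up along its axis
- tin_d: the same tin as tin_d_mid; origin at the centre of its underside, z up along its axis
- tray: pale wooden tray for the full tins, fixed to the worktop; 280 mm (its x) by 160 mm (its y) by 34 mm high outside, walls and floor 8 mm thick; origin at the centre of its underside
- tray_floor (a point): centre of the tray's inner floor, 8 mm above the worktop, the inside being 264 mm along x by 144 mm along y; axes as the tray's
- board: wooden chopping board for the empty tins, fixed to the worktop; 220 mm (its x) by 340 mm (its y) by 22 mm thick; it lies with its long side (its y) roughly pointing away from the robot; origin at the centre of its underside
- board_top (a point): centre of the board's upper face, 22 mm above the worktop; axes as the board's
- teaspoon: steel teaspoon lying among the tins, 132 x 26 x 9 mm, bystander; origin at the centre of its underside
- salt_shaker: salt shaker behind the tins, 44 mm across, 90 mm tall, bystander; origin at the centre of its underside
- mug: orange mug at the left, 81 x 120 x 101 mm with its handle, bystander; origin at the centre of its underside
- jam_jar: jam jar at the right, 66 mm across, 100 mm tall, bystander; origin at the centre of its underside
Mind the look-alikes: they are no part of the job. What is shaped like the tin_b but orange is not meant.

How it is judged (in metres and radians):
At the end, for the whole second after the job is handed in: Each tin stands upright (within 0.1 rad) and at rest: the full ones on the tray's floor between its walls, the empty ones on the board, their centres over it (judged by the force of a tin on its support: full over 2.3 N, empty 0.3 to 2.3 N) (((x of tin_a_mid in the frame of tray_floor between -0.132 and 0.132 m and y of tin_a_mid in the frame of tray_floor between -0.072 and 0.072 m and contact force between tin_a and tray above 2.3 N) or (x of tin_a_mid in the frame of board_top between -0.11 and 0.11 m and y of tin_a_mid in the frame of board_top between -0.17 and 0.17 m and contact force between tin_a and board between 0.3 and 2.3 N)) and angle between each of tin_a_mid, tin_b_mid, tin_c_mid, tin_d_mid's own z axis and vertical below 0.1 rad and linear speed of each of tin_a, tin_b, tin_c, tin_d below 0.02 m/s and ((x of tin_b_mid in the frame of tray_floor between -0.132 and 0.132 m and y of tin_b_mid in the frame of tray_floor between -0.072 and 0.072 m and contact force between tin_b and tray above 2.3 N) or (x of tin_b_mid in the frame of board_top between -0.11 and 0.11 m and y of tin_b_mid in the frame of board_top between -0.17 and 0.17 m and contact force between tin_b and board between 0.3 and 2.3 N)) and ((x of tin_c_mid in the frame of tray_floor between -0.132 and 0.132 m and y of tin_c_mid in the frame of tray_floor between -0.072 and 0.072 m and contact force between tin_c and tray above 2.3 N) or (x of tin_c_mid in the frame of board_top between -0.11 and 0.11 m and y of tin_c_mid in the frame of board_top between -0.17 and 0.17 m and contact force between tin_c and board between 0.3 and 2.3 N)) and ((x of tin_d_mid in the frame of tray_floor between -0.132 and 0.132 m and y of tin_d_mid in the frame of tray_floor between -0.072 and 0.072 m and contact force between tin_d and tray above 2.3 N) or (x of tin_d_mid in the frame of board_top between -0.11 and 0.11 m and y of tin_d_mid in the frame of board_top between -0.17 and 0.17 m and contact force between tin_d and board between 0.3 and 2.3 N))); the robot touches nothing.
It fails at once if a tea tin is tipped over (more than 45 degrees) (angle between any of tin_a_mid, tin_b_mid, tin_c_mid, tin_d_mid's own z axis and vertical above 0.78 rad).
It fails at once if a tea tin is dropped or thrown (moves free of the fingers at over 0.8 m/s) ((linear speed of tin_a above 0.8 m/s and contact force between the fingers and tin_a below 0.05 N) or (linear speed of tin_b above 0.8 m/s and contact force between the fingers and tin_b below 0.05 N) or (linear speed of tin_c above 0.8 m/s and contact force between the fingers and tin_c below 0.05 N) or (linear speed of tin_d above 0.8 m/s and contact force between the fingers and tin_d below 0.05 N)).
It fails at once if a bystander (teaspoon, salt shaker, mug, jam jar) is moved by more than 30 mm (distance of any of teaspoon, salt_shaker, mug, jam_jar from where it was at the start of the episode above 0.03 m).
It also fails if it takes over 70 s, if anything falls off the work surface, if the arm or the gripper's body presses on something with over 40 N, if the wrist force passes 120 N, or if a joint passes its speed limit or range.

## Working session

There is one attempt and no reset: what is moved stays moved. The work goes in short steps, Python scripts to look and compute and a tool call to move; the robot and the scene stay as the last step left them, time stands still between calls to the robot, and variables do not carry over. Pictures are saved under pics/ and viewed, at most 10 in all, crops included, and the job is handed in when it is done.

Besides the shell and the picture viewer there is one more tool, called as a command line: name --argument value ..., lists and objects as JSON in quotes. play_rows: Moves the arm, as the interface text tells. Its arguments: {"type":"object","properties":{"commands":{"type":"array"},"jaw":{"type":"number"}},"required":["commands"]}

```bash
mkdir -p pics; ls; python3 - <<'E'
from plant import bot
import cv2,numpy as np
for n in("top","side"):
    c=bot.capture(n); cv2.imwrite(f"pics/{n}0.png",c["pixels"][:,:,::-1]); np.save(f"{n}0.npy",c,allow_pickle=True)
    print({k:v for k,v in c.items() if k!="pixels"})
print(bot.get_obs())
E
```

```text
pics
{'fx': 485.2517991033522, 'fy': 485.2517991033522, 'cx': 322.93776386825823, 'cy': 238.41316784367652, 'k1': -0.019181245261637146, 'eye': array([ -17.14870831, -124.16312138, 1445.06021156]), 'rotation': array([-2.72968679,  0.00429875, -1.34986301])}
{'fx': 483.0740268026465, 'fy': 483.0740268026465, 'cx': 320.3531129757624, 'cy': 241.26187670209643, 'k1': -0.07851254692109388, 'eye': array([ -109.34755731, -1141.82353521,   752.27733273]), 'rotation': array([-2.05029302e+00, -2.29196129e-04, -5.27511329e-01])}
{'time': 0.1, 'joint_positions': array([ 1.09899703e+00,  3.42640484e-01,  1.52489022e+00, -3.76548548e-05,
        1.27539487e+00, -1.45983004e-01]), 'dq': array([ 0.00065442, -0.00054671, -0.00049377, -0.00057677,  0.00014973,
       -0.00046586]), 'tau': array([ 2.34999818e-03, -4.32007349e+01, -2.44693458e+01,  7.21004116e-02,
        5.25158504e-02, -7.90474382e-05]), 'tool_pos': array([167.87867451, 497.10187178, 251.13187095]), 'tcp_rot': array([-3.14026868e+00, -1.58266344e-04,  2.81578725e+00]), 'contact_force': array([-0.96409326,  0.71643442, -0.48656952]), 'moment': array([-0.02099169, -0.00738093, -0.07888068]), 'finger_force': 0.0, 'grip_width': 91.53187013428304}
```

View pics/top0.png

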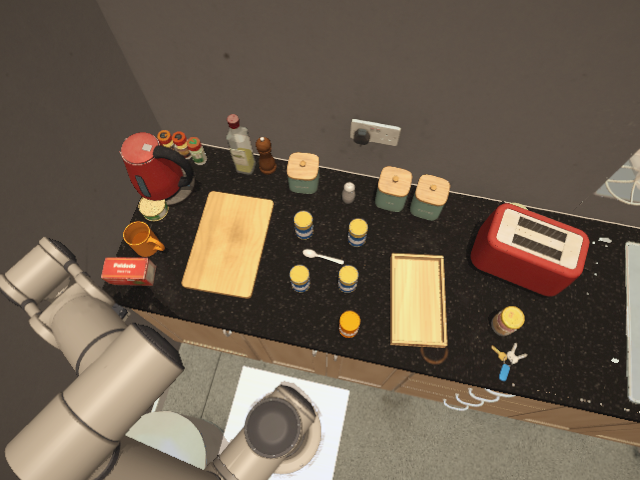

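View pics/side0.png

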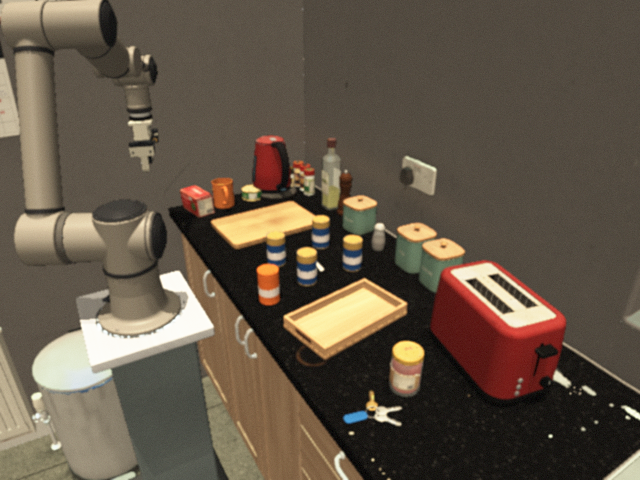

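The top view shows four blue tins with brass lids at about (303,222), (357,230), (300,276) and (348,276). The orange look-alike at (349,322) is not wanted. The board is at (230,244) and the tray at (418,300). Next I'll measure these from both views and make one enlarged crop.

```bash
cat > h.py <<'E'
import numpy as np,cv2
from scipy.spatial.transform import Rotation as Ro
def load(n): return np.load(n,allow_pickle=True).item()
def ray(c,u,v):
    K=np.array([[c["fx"],0,c["cx"]],[0,c["fy"],c["cy"]],[0,0,1.]])
    p=cv2.undistortPoints(np.array([[[u,v]]],float),K,np.array([c["k1"],0,0,0.]))[0,0]
    return Ro.from_euler("xyz",c["rotation"]).as_matrix()@np.array([p[0],p[1],1])
def plane(c,u,v,z):
    d=ray(c,u,v); return c["eye"]+d*(z-c["eye"][2])/d[2]
def tri(c1,p1,c2,p2):
    d1,d2=ray(c1,*p1),ray(c2,*p2); A=np.stack([d1,-d2],1)
    s=np.linalg.lstsq(A,c2["eye"]-c1["eye"],rcond=None)[0]
    a=c1["eye"]+d1*s[0]; b=c2["eye"]+d2*s[1]; return (a+b)/2,np.linalg.norm(a-b)
def blobs(c,lo,hi,amin,amax):
    h=cv2.cvtColor(c["pixels"],cv2.COLOR_RGB2HSV); m=cv2.inRange(h,lo,hi)
    n,l,st,ce=cv2.connectedComponentsWithStats(m)
    return [(st[i],ce[i],(l==i).astype(np.uint8)) for i in range(1,n) if amin<st[i][4]<amax]
E
python3 - <<'E'
from h import *
t,s=load("top0.npy"),load("side0.npy")
for c,n,(cl,rw) in((t,"top",((280,380),(200,345))),(s,"side",((250,375),(205,310)))):
    for st,ce,m in blobs(c,(15,110,110),(33,255,255),40,900):
        if cl[0]<ce[0]<cl[1] and rw[0]<ce[1]<rw[1]: print(n,st,ce.round(1),plane(c,*ce,95).round(0))
    for st,ce,m in blobs(c,(8,50,110),(30,200,255),1500,20000):
        k=max(cv2.findContours(m,0,2)[0],key=cv2.contourArea); r=cv2.minAreaRect(k)
        q=cv2.approxPolyDP(cv2.convexHull(k),6,True)[:,0]; print(n,"big",st,ce.round(1),q.tolist())
    x0,y0=cl[0],rw[0]
    cv2.imwrite(f"pics/crop_{n}.png",cv2.resize(c["pixels"][rw[0]:rw[1],cl[0]:cl[1],::-1],None,fx=4,fy=4))
a=cv2.imread("pics/crop_top.png");b=cv2.imread("pics/crop_side.png")
o=np.zeros((600,800,3),np.uint8);a=cv2.resize(a,None,fx=.8,fy=.8);b=cv2.resize(b,None,fx=.9,fy=.9);o[:a.shape[0],:a.shape[1]]=a;o[:b.shape[0],340:340+b.shape[1]]=b
cv2.imwrite("pics/crop.png",o)
E
```

```text
top [294 211  19  19 263] [303. 220.] [604.  85.  95.]
top [349 219  19  19 273] [357.8 227.6] [615. -86.  95.]
top [290 265  19  20 285] [298.9 274.4] [429.  54.  95.]
top [339 265  19  21 284] [347.7 274.8] [459. -86.  95.]
top [339 310  22  21 341] [349.5 320.4] [ 326. -118.   95.]
top big [ 273  152  229   54 2773] [379.2 179.2] [[273, 157], [306, 152], [391, 166], [501, 201], [435, 205], [295, 179]]
top big [ 181  191   93  107 6917] [228.1 244.5] [[211, 191], [273, 202], [249, 297], [181, 283]]
top big [   0  237   70   68 2435] [ 34.2 272.4] [[45, 237], [69, 259], [66, 272], [20, 304], [2, 290], [0, 274]]
top big [ 390  253   58   95 5042] [417.9 300.4] [[392, 253], [443, 256], [444, 347], [390, 344]]
top big [  24  264  100  107 4588] [ 73.3 316.2] [[71, 264], [110, 300], [123, 327], [75, 370], [33, 329], [24, 308]]
top big [  63  325  118  115 7275] [117.8 381.8] [[132, 325], [180, 371], [110, 439], [84, 422], [63, 392], [95, 342]]
top big [ 216  386  105   94 3334] [271.7 447.8] [[317, 413], [320, 440], [298, 469], [226, 479], [217, 468], [278, 386]]
top big [   5  394  109
[... 486 characters left out ...]
201  119   48 3265] [267.4 224. ] [[329, 218], [326, 227], [278, 245], [238, 248], [211, 223], [286, 201]]
side big [  13  211  141   63 5162] [ 83.4 236. ] [[153, 211], [148, 248], [132, 272], [15, 248], [23, 213]]
side big [  182   235   161   245 16112] [253.7 399.3] [[182, 235], [342, 451], [342, 479], [229, 479], [213, 446]]
side big [ 283  278  125   81 5530] [344.5 316.5] [[407, 303], [404, 315], [327, 358], [284, 327], [285, 314], [362, 278]]
side big [  98  280   83   56 2712] [134.5 310.3] [[98, 318], [109, 280], [171, 291], [180, 300], [168, 322], [136, 335], [112, 333]]
side big [    0   330   137   150 11046] [ 59.9 431.5] [[0, 330], [113, 381], [136, 462], [106, 478], [0, 479]]
```

View pics/crop.png

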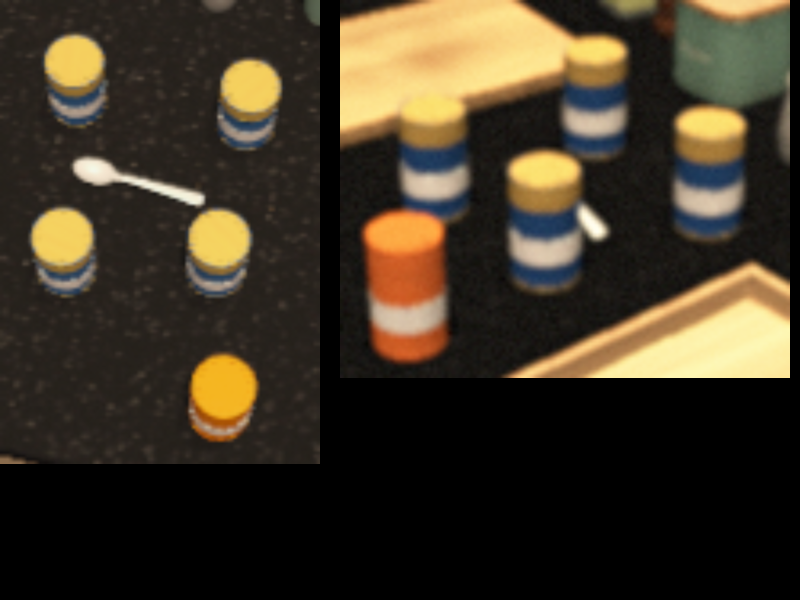

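The crop confirms it: four blue, white-banded, brass-lidded tins, with one all-orange look-alike nearest the robot that I leave alone. Now I'll use only the bright lid tops and triangulate.

```bash
python3 - <<'E'
from h import *
t,s=load("top0.npy"),load("side0.npy")
def lids(c,cl,rw,lo):
    o=[]
    for st,ce,m in blobs(c,lo,(33,255,255),30,600):
        if cl[0]<ce[0]<cl[1] and rw[0]<ce[1]<rw[1]:
            k=max(cv2.findContours(m,0,2)[0],key=cv2.contourArea); e=cv2.fitEllipse(cv2.convexHull(k)); o.append((e[0],np.round(e[1],1)))
    return o
T=lids(t,(280,380),(200,300),(15,90,205)); S=lids(s,(262,375),(205,262),(15,60,165))
print(T,S)
for p,e in T:
    for q,_ in S:
        P,g=tri(t,p,s,q)
        if g<15: print(np.round(p,1),np.round(q,1),P.round(1),round(g,1),"top@95",plane(t,*p,95)[:2].round(1),"side@95",plane(s,*q,95)[:2].round(1))
def fr(n,q,z,c):
    P=np.array([plane(c,*p,z)[:2] for p in q]);print(n,P.round(0).tolist(),"ctr",P.mean(0).round(0));E=np.roll(P,-1,0)-P;print("  lens",np.linalg.norm(E,axis=1).round(0),"ang",np.degrees(np.arctan2(E[:,1],E[:,0])).round(1))
fr("board",[[211,191],[273,202],[249,297],[181,283]],22,t)
fr("tray",[[392,253],[443,256],[444,347],[390,344]],34,t)
print("tray near corner L, far corner, R tri", tri(t,(392,253),s,(362,278)),tri(t,(444,256),s,(407,303)),tri(t,(390,344),s,(284,314)))
print("board corners tri", tri(t,(273,202),s,(329,218)),tri(t,(211,191),s,(286,201)))
for n,u,v,z in(("jam",510,315,100),("mug",138,232,100),("salt",348,188,90),("spoonhead",308,254,5),("spoonend",343,263,5),("orange",349.5,319,95),("box",125,265,60),("canister1",304,165,100)): print(n,plane(t,u,v,z).round(0))
E
```

```text
[((302.6566162109375, 218.75990295410156), array([15.3, 17.2])), ((358.0, 226.5), array([15.6, 17.5])), ((298.91741943359375, 273.5813293457031), array([16.8, 18.2])), ((348.074462890625, 274.05224609375), array([16.8, 18.2]))] [((352.2772216796875, 240.6214599609375), array([14.4, 17.9])), ((306.2971496582031, 254.0406494140625), array([15.3, 19.4]))]
[358.  226.5] [352.3 240.6] [619.5 -84.6  89.8] 4.6 top@95 [619.4 -85.5] side@95 [610.8 -93.6]
[348.1 274.1] [306.3 254. ] [462.  -85.7  88.2] 3.9 top@95 [461.5 -86.5] side@95 [453.9 -97. ]
board [[676.0, 422.0], [681.0, 208.0], [349.0, 195.0], [346.0, 413.0]] ctr [513. 310.]
  lens [214. 332. 218. 330.] ang [ -88.7 -177.7   90.8    1.6]
tray [[581.0, -205.0], [606.0, -362.0], [325.0, -400.0], [299.0, -246.0]] ctr [ 453. -303.]
  lens [159. 284. 156. 285.] ang [ -81.1 -172.4   99.3    8.3]
tray near corner L, far corner, R tri (array([ 576.58626801, -203.73322637,   36.61361663]), np.float64(7.224160509690301)) (array([ 604.31348142, -364.47137863,   36.81470801]), np.float64(2.2891645877714826)) (array([ 302.8224184 , -247.05758146,   36.63208759]), np.float64(8.264773247550934))
board corners tri (array([694.65892879, 203.7767835 ,  24.74235366]), np.float64(29.567314918898735)) (array([659.32626273, 420.84504785,  30.29837506]), np.float64(23.421081147163953))
jam [ 439. -559.  100.]
mug [453. 567. 100.]
salt [748. -28.  90.]
spoonhead [532.  54.   5.]
spoonend [526. -61.   5.]
orange [ 330. -117.   95.]
box [354. 586.  60.]
canister1 [795. 127. 100.]
```

play_rows --commands '[{"x":-0.03,"y":-0.026,"z":0,"twist":-5},{"x":-0.065,"y":-0.055,"z":0,"twist":-12},{"x":-0.1,"y":-0.086,"z":0,"twist":-18.7},{"x":-0.136,"y":-0.117,"z":0,"twist":-18.7},{"x":-0.172,"y":-0.148,"z":0,"twist":-18.7},{"x":-0.208,"y":-0.179,"z":0,"twist":-18.7},{"x":-0.24,"y":-0.207,"z":0,"twist":-18.7},{"x":-0.26,"y":-0.225,"z":0,"twist":-18.7}]' --jaw 0

```text
time: 0.9
tool_pos: [343.2, 198.7, 251.6]
tcp_rot: [-3.141, -0.0, 3.14]
contact_force: [0.4, 1.1, -0.5]
grip_width: 91.3
finger_force: 0.0
```

play_rows --commands '[{"x":-0.02,"y":-0.034,"z":0.01},{"x":-0.043,"y":-0.072,"z":0.03},{"x":-0.066,"y":-0.11,"z":0.06},{"x":-0.082,"y":-0.138,"z":0.09},{"x":-0.0886,"y":-0.148,"z":0.105},{"x":-0.0886,"y":-0.148,"z":0.112},{"x":-0.0886,"y":-0.148,"z":0.112},{"x":-0.0886,"y":-0.148,"z":0.112}]'

```text
invalid input at $.commands[0]: expected keys x, y, z, twist
```

```bash
python3 - <<'E'
from plant import bot
import cv2
o=bot.get_obs(); print(o["tool_pos"],o["contact_force"])
a,b=[bot.capture(n)["pixels"][:,:,::-1] for n in("top","side")]
cv2.imwrite("pics/near1.png",cv2.hconcat([cv2.resize(a[190:340,240:400],(400,375)),cv2.resize(b[130:310,200:392],(400,375))]))
E
```

```text
[343.15325913 198.67461866 251.60590382] [ 0.35814213  1.10168109 -0.50684022]
```

View pics/near1.png

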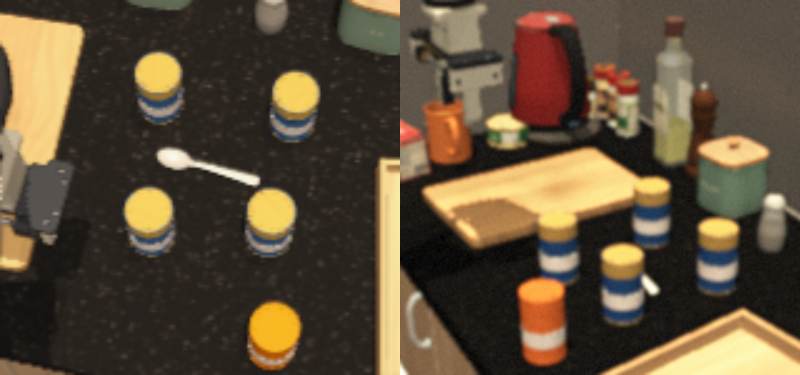

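The call was refused because every row needs all four keys, so nothing moved. The picture shows the gripper still left of the tins, over the board.

play_rows --commands '[{"x":-0.02,"y":-0.034,"z":0.01,"twist":0},{"x":-0.043,"y":-0.072,"z":0.03,"twist":0},{"x":-0.066,"y":-0.11,"z":0.06,"twist":0},{"x":-0.082,"y":-0.136,"z":0.09,"twist":0},{"x":-0.088,"y":-0.146,"z":0.105,"twist":0},{"x":-0.088,"y":-0.146,"z":0.112,"twist":0},{"x":-0.088,"y":-0.146,"z":0.112,"twist":0},{"x":-0.088,"y":-0.146,"z":0.112,"twist":0}]'

```text
time: 1.8
tool_pos: [430.2, 56.2, 140.3]
tcp_rot: [3.141, 0.001, -3.14]
contact_force: [-0.3, 0.0, 1.0]
grip_width: 91.6
finger_force: 0.0
```

```bash
python3 - <<'E'
from plant import bot
import cv2
o=bot.get_obs(); print(o["tool_pos"],o["contact_force"])
a,b=[bot.capture(n)["pixels"][:,:,::-1] for n in("top","side")]
cv2.imwrite("pics/near2.png",cv2.hconcat([cv2.resize(a[190:340,240:400],(400,375)),cv2.resize(b[190:310,222:350],(400,375))]))
E
```

```text
[430.24696193  56.17907915 140.31409043] [-0.30694895  0.02373409  1.04104017]
```

View pics/near2.png

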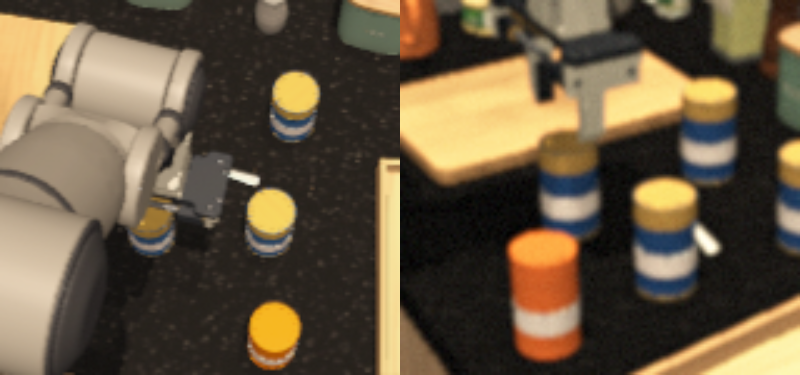

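The gripper sits over the near-left tin (crop about (150,220)) with the fingers straddling it. I'll lower, grip and lift.

play_rows --commands '[{"x":0,"y":-0.001,"z":0.01,"twist":0},{"x":0,"y":-0.001,"z":0.025,"twist":0},{"x":0,"y":-0.001,"z":0.04,"twist":0},{"x":0,"y":-0.001,"z":0.052,"twist":0},{"x":0,"y":-0.001,"z":0.06,"twist":0},{"x":0,"y":-0.001,"z":0.06,"twist":0},{"x":0,"y":-0.001,"z":0.06,"twist":0},{"x":0,"y":-0.001,"z":0.06,"twist":0}]'

```text
time: 2.7
tool_pos: [430.8, 54.1, 80.2]
tcp_rot: [3.142, 0.001, -3.141]
contact_force: [0.1, 0.3, 0.2]
grip_width: 91.8
finger_force: 0.0
```

play_rows --commands '[{"x":0,"y":0,"z":0,"twist":0},{"x":0,"y":0,"z":0,"twist":0},{"x":0,"y":0,"z":0,"twist":0},{"x":0,"y":0,"z":0,"twist":0},{"x":0,"y":0,"z":0,"twist":0},{"x":0,"y":0,"z":0,"twist":0},{"x":0,"y":0,"z":0,"twist":0},{"x":0,"y":0,"z":0,"twist":0}]' --jaw 1

```text
time: 3.5
tool_pos: [430.5, 54.0, 79.7]
tcp_rot: [-3.142, 0.0, -3.141]
contact_force: [0.2, -1.8, 0.3]
grip_width: 56.0
finger_force: 30.0
```

play_rows --commands '[{"x":0,"y":0,"z":-0.005,"twist":0},{"x":0,"y":0,"z":-0.02,"twist":0},{"x":0,"y":0,"z":-0.05,"twist":0},{"x":0,"y":0,"z":-0.085,"twist":0},{"x":0,"y":0,"z":-0.12,"twist":0},{"x":0,"y":0,"z":-0.14,"twist":0},{"x":0,"y":0,"z":-0.15,"twist":0},{"x":0,"y":0,"z":-0.15,"twist":0}]'

```text
time: 4.3
tool_pos: [430.5, 54.1, 230.3]
tcp_rot: [3.141, 0.001, -3.141]
contact_force: [0.5, 0.5, -4.9]
grip_width: 56.1
finger_force: 30.0
```

play_rows --commands '[{"x":0,"y":0,"z":0,"twist":0},{"x":0,"y":0,"z":0,"twist":0},{"x":0,"y":0,"z":0,"twist":0},{"x":0,"y":0,"z":0,"twist":0},{"x":0,"y":0,"z":0,"twist":0},{"x":0,"y":0,"z":0,"twist":0},{"x":0,"y":0,"z":0,"twist":0},{"x":0,"y":0,"z":0,"twist":0}]'

```text
time: 5.1
tool_pos: [430.4, 54.1, 229.7]
tcp_rot: [3.141, 0.0, -3.141]
contact_force: [-0.3, 0.5, -4.1]
grip_width: 56.4
finger_force: 30.0
```

About 4.5 N, so this one is full and goes to the tray.

play_rows --commands '[{"x":0.001,"y":-0.012,"z":0,"twist":0},{"x":0.003,"y":-0.04,"z":0,"twist":0},{"x":0.007,"y":-0.08,"z":0,"twist":0},{"x":0.011,"y":-0.123,"z":0,"twist":0},{"x":0.015,"y":-0.167,"z":0,"twist":0},{"x":0.018,"y":-0.211,"z":0,"twist":0},{"x":0.021,"y":-0.255,"z":0,"twist":0},{"x":0.024,"y":-0.297,"z":0,"twist":0}]'

```text
time: 5.9
tool_pos: [405.6, -245.6, 229.8]
tcp_rot: [-3.141, 0.0, 3.141]
contact_force: [1.4, -0.1, -4.9]
grip_width: 55.9
finger_force: 30.0
```

play_rows --commands '[{"x":0.003,"y":-0.035,"z":0,"twist":0},{"x":0.005,"y":-0.06,"z":0.01,"twist":0},{"x":0.006,"y":-0.069,"z":0.03,"twist":0},{"x":0.006,"y":-0.069,"z":0.055,"twist":0},{"x":0.006,"y":-0.069,"z":0.08,"twist":0},{"x":0.006,"y":-0.069,"z":0.1,"twist":0},{"x":0.006,"y":-0.069,"z":0.11,"twist":0},{"x":0.006,"y":-0.069,"z":0.115,"twist":0}]'

```text
time: 6.7
tool_pos: [400.1, -312.2, 114.0]
tcp_rot: [3.141, -0.001, -3.141]
contact_force: [-1.3, 0.1, -4.6]
grip_width: 56.6
finger_force: 30.0
```

play_rows --commands '[{"x":0,"y":0,"z":0,"twist":0},{"x":0,"y":0,"z":0.005,"twist":0},{"x":0,"y":0,"z":0.01,"twist":0},{"x":0,"y":0,"z":0.015,"twist":0},{"x":0,"y":0,"z":0.019,"twist":0},{"x":0,"y":0,"z":0.022,"twist":0},{"x":0,"y":0,"z":0.023,"twist":0},{"x":0,"y":0,"z":0.023,"twist":0}]'

```text
time: 7.5
tool_pos: [400.6, -311.9, 91.5]
tcp_rot: [3.141, -0.0, -3.141]
contact_force: [-0.6, -0.2, -4.9]
grip_width: 55.8
finger_force: 30.0
```

```bash
python3 - <<'E'
from plant import bot
import cv2
a,b=[bot.capture(n)["pixels"][:,:,::-1] for n in("top","side")]
cv2.imwrite("pics/tray1.png",cv2.hconcat([cv2.resize(a[220:370,360:520],(400,375)),cv2.resize(b[230:380,260:420],(400,375))]))
E
```

```text
(no output)
```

View pics/tray1.png

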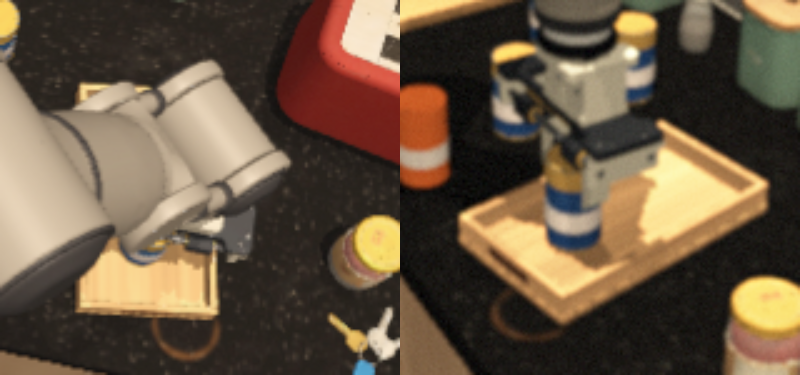

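The tin is over the inside of the tray floor, clear of the walls, with its base in the side crop at about (575,240). I'll lower the last few mm until it touches.

play_rows --commands '[{"x":0,"y":0,"z":0.001,"twist":0},{"x":0,"y":0,"z":0.002,"twist":0},{"x":0,"y":0,"z":0.003,"twist":0},{"x":0,"y":0,"z":0.0035,"twist":0},{"x":0,"y":0,"z":0.0035,"twist":0},{"x":0,"y":0,"z":0.0035,"twist":0},{"x":0,"y":0,"z":0.0035,"twist":0},{"x":0,"y":0,"z":0.0035,"twist":0}]'

```text
time: 8.4
tool_pos: [400.7, -312.0, 88.2]
tcp_rot: [3.142, 0.0, -3.141]
contact_force: [0.5, 0.2, -4.7]
grip_width: 56.2
finger_force: 30.0
```

play_rows --commands '[{"x":0,"y":0,"z":0.0005,"twist":0},{"x":0,"y":0,"z":0.001,"twist":0},{"x":0,"y":0,"z":0.0015,"twist":0},{"x":0,"y":0,"z":0.0015,"twist":0},{"x":0,"y":0,"z":0.0015,"twist":0},{"x":0,"y":0,"z":0.0015,"twist":0},{"x":0,"y":0,"z":0.0015,"twist":0},{"x":0,"y":0,"z":0.0015,"twist":0}]'

```text
time: 9.2
tool_pos: [400.8, -312.1, 87.7]
tcp_rot: [-3.141, 0.001, -3.141]
contact_force: [-3.0, 1.3, 6.7]
grip_width: 56.4
finger_force: 30.0
```

play_rows --commands '[{"x":0,"y":0,"z":0,"twist":0},{"x":0,"y":0,"z":0,"twist":0},{"x":0,"y":0,"z":0,"twist":0},{"x":0,"y":0,"z":0,"twist":0},{"x":0,"y":0,"z":0,"twist":0},{"x":0,"y":0,"z":0,"twist":0},{"x":0,"y":0,"z":0,"twist":0},{"x":0,"y":0,"z":-0.005,"twist":0}]' --jaw 0

```text
time: 10.0
tool_pos: [400.3, -311.6, 91.3]
tcp_rot: [3.14, -0.001, -3.141]
contact_force: [0.2, 0.7, 1.1]
grip_width: 91.9
finger_force: 0.0
```

play_rows --commands '[{"x":0,"y":0,"z":-0.02,"twist":0},{"x":0,"y":0,"z":-0.05,"twist":0},{"x":0,"y":0,"z":-0.08,"twist":0},{"x":-0.01,"y":0.03,"z":-0.09,"twist":0},{"x":-0.025,"y":0.075,"z":-0.09,"twist":0},{"x":-0.04,"y":0.12,"z":-0.09,"twist":0},{"x":-0.052,"y":0.165,"z":-0.09,"twist":0},{"x":-0.06,"y":0.205,"z":-0.09,"twist":0}]'

```text
time: 10.8
tool_pos: [461.0, -104.9, 182.2]
tcp_rot: [-3.142, 0.001, -3.141]
contact_force: [1.1, -1.0, 0.2]
grip_width: 91.6
finger_force: 0.0
```

play_rows --commands '[{"x":0,"y":0.016,"z":0,"twist":0},{"x":0,"y":0.02,"z":0,"twist":0},{"x":0,"y":0.021,"z":0.01,"twist":0},{"x":0,"y":0.021,"z":0.03,"twist":0},{"x":0,"y":0.021,"z":0.05,"twist":0},{"x":0,"y":0.021,"z":0.05,"twist":0},{"x":0,"y":0.021,"z":0.05,"twist":0},{"x":0,"y":0.021,"z":0.05,"twist":0}]'

```text
time: 11.6
tool_pos: [461.0, -86.7, 132.4]
tcp_rot: [-3.141, 0.001, 3.141]
contact_force: [-0.7, -1.6, 0.6]
grip_width: 91.7
finger_force: 0.0
```

play_rows --commands '[{"x":0,"y":0,"z":0.01,"twist":0},{"x":0,"y":0,"z":0.025,"twist":0},{"x":0,"y":0,"z":0.04,"twist":0},{"x":0,"y":0,"z":0.048,"twist":0},{"x":0,"y":0,"z":0.052,"twist":0},{"x":0,"y":0,"z":0.052,"twist":0},{"x":0,"y":0,"z":0.052,"twist":0},{"x":0,"y":0,"z":0.052,"twist":0}]'

```text
time: 12.4
tool_pos: [460.9, -86.0, 80.3]
tcp_rot: [-3.141, 0.001, -3.141]
contact_force: [-0.2, -0.1, -0.3]
grip_width: 92.0
finger_force: 0.0
```

play_rows --commands '[{"x":0,"y":0,"z":0,"twist":0},{"x":0,"y":0,"z":0,"twist":0},{"x":0,"y":0,"z":0,"twist":0},{"x":0,"y":0,"z":0,"twist":0},{"x":0,"y":0,"z":0,"twist":0},{"x":0,"y":0,"z":0,"twist":0},{"x":0,"y":0,"z":0,"twist":0},{"x":0,"y":0,"z":0,"twist":0}]' --jaw 1

```text
time: 13.2
tool_pos: [460.5, -85.9, 79.7]
tcp_rot: [3.141, -0.0, -3.141]
contact_force: [-0.1, -0.5, -1.4]
grip_width: 55.1
finger_force: 30.0
```

play_rows --commands '[{"x":0,"y":0,"z":-0.005,"twist":0},{"x":0,"y":0,"z":-0.02,"twist":0},{"x":0,"y":0,"z":-0.05,"twist":0},{"x":0,"y":0,"z":-0.085,"twist":0},{"x":0,"y":0,"z":-0.12,"twist":0},{"x":0,"y":0,"z":-0.14,"twist":0},{"x":0,"y":0,"z":-0.15,"twist":0},{"x":0,"y":0,"z":-0.15,"twist":0}]'

```text
time: 14.0
tool_pos: [460.9, -86.0, 230.7]
tcp_rot: [-3.141, 0.002, -3.141]
contact_force: [0.0, 1.1, -1.5]
grip_width: 54.9
finger_force: 30.0
```

play_rows --commands '[{"x":0,"y":0,"z":0,"twist":0},{"x":0,"y":0,"z":0,"twist":0},{"x":0,"y":0,"z":0,"twist":0},{"x":0,"y":0,"z":0,"twist":0},{"x":0,"y":0,"z":0,"twist":0},{"x":0,"y":0,"z":0,"twist":0},{"x":0,"y":0,"z":0,"twist":0},{"x":0,"y":0,"z":0,"twist":0}]'

```text
time: 14.8
tool_pos: [460.5, -85.9, 229.7]
tcp_rot: [3.142, 0.0, -3.141]
contact_force: [-0.0, -0.2, -1.5]
grip_width: 55.0
finger_force: 30.0
```

About 1.2 N, so this one is empty and goes to the board at about (450,290).

play_rows --commands '[{"x":0,"y":0.012,"z":0,"twist":0},{"x":0.001,"y":0.04,"z":0,"twist":0},{"x":0.002,"y":0.08,"z":0,"twist":0},{"x":0.003,"y":0.123,"z":0,"twist":0},{"x":0.004,"y":0.167,"z":0,"twist":0},{"x":0.005,"y":0.211,"z":0,"twist":0},{"x":0.007,"y":0.255,"z":0,"twist":0},{"x":0.008,"y":0.299,"z":0,"twist":0}]'

```text
time: 15.6
tool_pos: [451.4, 215.6, 229.9]
tcp_rot: [3.141, 0.0, -3.141]
contact_force: [0.7, -0.4, -0.6]
grip_width: 54.9
finger_force: 30.0
```

play_rows --commands '[{"x":0.001,"y":0.04,"z":0,"twist":0},{"x":0.002,"y":0.066,"z":0.01,"twist":0},{"x":0.002,"y":0.076,"z":0.03,"twist":0},{"x":0.002,"y":0.076,"z":0.055,"twist":0},{"x":0.002,"y":0.076,"z":0.08,"twist":0},{"x":0.002,"y":0.076,"z":0.1,"twist":0},{"x":0.002,"y":0.076,"z":0.113,"twist":0},{"x":0.002,"y":0.076,"z":0.118,"twist":0}]'

```text
time: 16.4
tool_pos: [449.0, 289.4, 110.3]
tcp_rot: [-3.141, -0.002, -3.141]
contact_force: [-0.2, 0.3, -1.4]
grip_width: 54.9
finger_force: 30.0
```

play_rows --commands '[{"x":0,"y":0,"z":0.002,"twist":0},{"x":0,"y":0,"z":0.004,"twist":0},{"x":0,"y":0,"z":0.006,"twist":0},{"x":0,"y":0,"z":0.008,"twist":0},{"x":0,"y":0,"z":0.009,"twist":0},{"x":0,"y":0,"z":0.0095,"twist":0},{"x":0,"y":0,"z":0.0095,"twist":0},{"x":0,"y":0,"z":0.0095,"twist":0}]'

```text
time: 17.2
tool_pos: [450.3, 289.1, 102.3]
tcp_rot: [3.141, 0.0, -3.141]
contact_force: [0.7, -0.1, -0.9]
grip_width: 55.2
finger_force: 30.0
```

play_rows --commands '[{"x":0,"y":0,"z":0.0005,"twist":0},{"x":0,"y":0,"z":0.001,"twist":0},{"x":0,"y":0,"z":0.0012,"twist":0},{"x":0,"y":0,"z":0.0012,"twist":0},{"x":0,"y":0,"z":0.0012,"twist":0},{"x":0,"y":0,"z":0.0012,"twist":0},{"x":0,"y":0,"z":0.0012,"twist":0},{"x":0,"y":0,"z":0.0012,"twist":0}]'

```text
time: 18.0
tool_pos: [450.4, 289.1, 101.4]
tcp_rot: [3.141, 0.0, -3.141]
contact_force: [-0.5, -1.8, 5.4]
grip_width: 54.9
finger_force: 30.0
```

play_rows --commands '[{"x":0,"y":0,"z":0,"twist":0},{"x":0,"y":0,"z":0,"twist":0},{"x":0,"y":0,"z":0,"twist":0},{"x":0,"y":0,"z":0,"twist":0},{"x":0,"y":0,"z":0,"twist":0},{"x":0,"y":0,"z":0,"twist":0},{"x":0,"y":0,"z":0,"twist":0},{"x":0,"y":0,"z":-0.005,"twist":0}]' --jaw 0

```text
time: 18.8
tool_pos: [449.9, 288.9, 105.7]
tcp_rot: [-3.141, -0.001, -3.141]
contact_force: [-0.4, -0.1, -0.4]
grip_width: 91.9
finger_force: 0.0
```

play_rows --commands '[{"x":0,"y":0,"z":-0.02,"twist":0},{"x":0,"y":0,"z":-0.05,"twist":0},{"x":0,"y":0,"z":-0.08,"twist":0},{"x":-0.02,"y":-0.026,"z":-0.085,"twist":0},{"x":-0.048,"y":-0.062,"z":-0.085,"twist":0},{"x":-0.077,"y":-0.099,"z":-0.085,"twist":0},{"x":-0.106,"y":-0.136,"z":-0.085,"twist":0},{"x":-0.135,"y":-0.173,"z":-0.085,"twist":0}]'

```text
time: 19.6
tool_pos: [586.3, 114.6, 191.6]
tcp_rot: [3.141, 0.001, -3.141]
contact_force: [0.8, -0.3, -0.1]
grip_width: 92.0
finger_force: 0.0
```

play_rows --commands '[{"x":-0.018,"y":-0.024,"z":0,"twist":0},{"x":-0.023,"y":-0.03,"z":0,"twist":0},{"x":-0.023,"y":-0.03,"z":0.015,"twist":0},{"x":-0.023,"y":-0.03,"z":0.035,"twist":0},{"x":-0.023,"y":-0.03,"z":0.05,"twist":0},{"x":-0.023,"y":-0.03,"z":0.055,"twist":0},{"x":-0.023,"y":-0.03,"z":0.055,"twist":0},{"x":-0.023,"y":-0.03,"z":0.055,"twist":0}]'

```text
time: 20.4
tool_pos: [608.7, 86.7, 137.0]
tcp_rot: [3.141, 0.001, -3.141]
contact_force: [-0.0, 0.1, 0.1]
grip_width: 91.6
finger_force: 0.0
```

```bash
python3 - <<'E'
from plant import bot
import cv2
a,b=[bot.capture(n)["pixels"][:,:,::-1] for n in("top","side")]
cv2.imwrite("pics/t3.png",cv2.hconcat([cv2.resize(a[170:380,170:470],(400,280)),cv2.resize(b[170:380,180:420],(400,350))[:280]]))
E
```

```text
(no output)
```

View pics/t3.png

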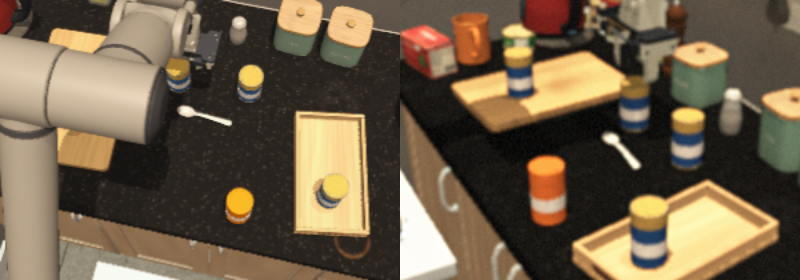

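One tin stands in the tray (top crop (333,185)) and one on the board (side crop (518,75)), both upright, and the spoon hasn't moved. The gripper is over the far-left tin.

play_rows --commands '[{"x":0,"y":0,"z":0.01,"twist":0},{"x":0,"y":0,"z":0.025,"twist":0},{"x":0,"y":0,"z":0.04,"twist":0},{"x":0,"y":0,"z":0.052,"twist":0},{"x":0,"y":0,"z":0.057,"twist":0},{"x":0,"y":0,"z":0.057,"twist":0},{"x":0,"y":0,"z":0.057,"twist":0},{"x":0,"y":0,"z":0.057,"twist":0}]'

```text
time: 21.3
tool_pos: [608.9, 86.2, 79.8]
tcp_rot: [3.141, 0.002, -3.141]
contact_force: [-0.4, 0.6, 0.3]
grip_width: 91.7
finger_force: 0.0
```

play_rows --commands '[{"x":0,"y":0,"z":0,"twist":0},{"x":0,"y":0,"z":0,"twist":0},{"x":0,"y":0,"z":0,"twist":0},{"x":0,"y":0,"z":0,"twist":0},{"x":0,"y":0,"z":0,"twist":0},{"x":0,"y":0,"z":0,"twist":0},{"x":0,"y":0,"z":0,"twist":0},{"x":0,"y":0,"z":0,"twist":0}]' --jaw 1

```text
time: 22.1
tool_pos: [608.5, 86.0, 79.1]
tcp_rot: [-3.141, 0.0, -3.141]
contact_force: [1.0, -1.7, 0.9]
grip_width: 55.8
finger_force: 30.0
```

play_rows --commands '[{"x":0,"y":0,"z":-0.005,"twist":0},{"x":0,"y":0,"z":-0.02,"twist":0},{"x":0,"y":0,"z":-0.05,"twist":0},{"x":0,"y":0,"z":-0.085,"twist":0},{"x":0,"y":0,"z":-0.12,"twist":0},{"x":0,"y":0,"z":-0.14,"twist":0},{"x":0,"y":0,"z":-0.15,"twist":0},{"x":0,"y":0,"z":-0.15,"twist":0}]'

```text
time: 22.9
tool_pos: [608.6, 86.3, 229.9]
tcp_rot: [3.141, 0.002, -3.141]
contact_force: [0.6, 0.0, -4.4]
grip_width: 55.9
finger_force: 30.0
```

play_rows --commands '[{"x":0,"y":0,"z":0,"twist":0},{"x":0,"y":0,"z":0,"twist":0},{"x":0,"y":0,"z":0,"twist":0},{"x":0,"y":0,"z":0,"twist":0},{"x":0,"y":0,"z":0,"twist":0},{"x":0,"y":0,"z":0,"twist":0},{"x":0,"y":0,"z":0,"twist":0},{"x":0,"y":0,"z":0,"twist":0}]'

```text
time: 23.7
tool_pos: [608.4, 86.2, 229.1]
tcp_rot: [3.141, 0.0, -3.141]
contact_force: [0.1, -0.5, -3.5]
grip_width: 56.2
finger_force: 30.0
```

About 4 N, so this one is full and goes to the far half of the tray at about (508,-296).

play_rows --commands '[{"x":0.003,"y":-0.012,"z":0,"twist":0},{"x":0.01,"y":-0.039,"z":0,"twist":0},{"x":0.02,"y":-0.078,"z":0,"twist":0},{"x":0.031,"y":-0.12,"z":0,"twist":0},{"x":0.042,"y":-0.163,"z":0,"twist":0},{"x":0.054,"y":-0.206,"z":0,"twist":0},{"x":0.065,"y":-0.249,"z":0,"twist":0},{"x":0.076,"y":-0.292,"z":0,"twist":0}]'

```text
time: 24.5
tool_pos: [531.3, -208.2, 229.3]
tcp_rot: [-3.141, 0.0, -3.141]
contact_force: [0.9, 0.1, -4.6]
grip_width: 56.1
finger_force: 30.0
```

play_rows --commands '[{"x":0.01,"y":-0.04,"z":0,"twist":0},{"x":0.019,"y":-0.072,"z":0,"twist":0},{"x":0.024,"y":-0.087,"z":0.015,"twist":0},{"x":0.024,"y":-0.09,"z":0.045,"twist":0},{"x":0.024,"y":-0.09,"z":0.08,"twist":0},{"x":0.024,"y":-0.09,"z":0.108,"twist":0},{"x":0.024,"y":-0.09,"z":0.125,"twist":0},{"x":0.024,"y":-0.09,"z":0.131,"twist":0}]'

```text
time: 25.3
tool_pos: [507.1, -295.8, 96.0]
tcp_rot: [3.139, -0.003, -3.141]
contact_force: [-0.5, -0.5, -3.5]
grip_width: 55.9
finger_force: 30.0
```

play_rows --commands '[{"x":0,"y":0,"z":0.002,"twist":0},{"x":0,"y":0,"z":0.004,"twist":0},{"x":0,"y":0,"z":0.006,"twist":0},{"x":0,"y":0,"z":0.008,"twist":0},{"x":0,"y":0,"z":0.0095,"twist":0},{"x":0,"y":0,"z":0.0105,"twist":0},{"x":0,"y":0,"z":0.0105,"twist":0},{"x":0,"y":0,"z":0.0105,"twist":0}]'

```text
time: 26.1
tool_pos: [508.7, -295.9, 87.5]
tcp_rot: [3.142, 0.0, -3.141]
contact_force: [0.6, 0.1, -4.1]
grip_width: 55.8
finger_force: 30.0
```

play_rows --commands '[{"x":0,"y":0,"z":0.0005,"twist":0},{"x":0,"y":0,"z":0.001,"twist":0},{"x":0,"y":0,"z":0.0012,"twist":0},{"x":0,"y":0,"z":0.0012,"twist":0},{"x":0,"y":0,"z":0.0012,"twist":0},{"x":0,"y":0,"z":0.0012,"twist":0},{"x":0,"y":0,"z":0.0012,"twist":0},{"x":0,"y":0,"z":0.0012,"twist":0}]'

```text
time: 26.9
tool_pos: [508.8, -296.0, 87.0]
tcp_rot: [-3.141, 0.001, -3.141]
contact_force: [-0.7, 1.5, 5.9]
grip_width: 56.1
finger_force: 30.0
```

play_rows --commands '[{"x":0,"y":0,"z":0,"twist":0},{"x":0,"y":0,"z":0,"twist":0},{"x":0,"y":0,"z":0,"twist":0},{"x":0,"y":0,"z":0,"twist":0},{"x":0,"y":0,"z":0,"twist":0},{"x":0,"y":0,"z":0,"twist":0},{"x":0,"y":0,"z":0,"twist":0},{"x":0,"y":0,"z":-0.005,"twist":0}]' --jaw 0

```text
time: 27.7
tool_pos: [508.2, -295.6, 90.8]
tcp_rot: [3.141, -0.001, -3.141]
contact_force: [0.5, 0.5, -0.0]
grip_width: 92.1
finger_force: 0.0
```

play_rows --commands '[{"x":0,"y":0,"z":-0.02,"twist":0},{"x":0,"y":0,"z":-0.05,"twist":0},{"x":0,"y":0,"z":-0.08,"twist":0},{"x":-0.01,"y":0.02,"z":-0.09,"twist":0},{"x":-0.03,"y":0.057,"z":-0.09,"twist":0},{"x":-0.051,"y":0.097,"z":-0.09,"twist":0},{"x":-0.072,"y":0.137,"z":-0.09,"twist":0},{"x":-0.093,"y":0.177,"z":-0.09,"twist":0}]'

```text
time: 28.5
tool_pos: [602.1, -117.3, 181.9]
tcp_rot: [-3.141, 0.001, -3.141]
contact_force: [0.6, -1.3, -0.5]
grip_width: 91.8
finger_force: 0.0
```

play_rows --commands '[{"x":-0.013,"y":0.025,"z":0,"twist":0},{"x":-0.0175,"y":0.0335,"z":0,"twist":0},{"x":-0.0175,"y":0.0335,"z":0.015,"twist":0},{"x":-0.0175,"y":0.0335,"z":0.035,"twist":0},{"x":-0.0175,"y":0.0335,"z":0.048,"twist":0},{"x":-0.0175,"y":0.0335,"z":0.05,"twist":0},{"x":-0.0175,"y":0.0335,"z":0.05,"twist":0},{"x":-0.0175,"y":0.0335,"z":0.05,"twist":0}]'

```text
time: 29.3
tool_pos: [619.4, -85.8, 132.3]
tcp_rot: [-3.141, 0.001, -3.141]
contact_force: [-0.0, -0.8, 0.5]
grip_width: 91.8
finger_force: 0.0
```

play_rows --commands '[{"x":0,"y":0,"z":0.01,"twist":0},{"x":0,"y":0,"z":0.025,"twist":0},{"x":0,"y":0,"z":0.04,"twist":0},{"x":0,"y":0,"z":0.048,"twist":0},{"x":0,"y":0,"z":0.052,"twist":0},{"x":0,"y":0,"z":0.052,"twist":0},{"x":0,"y":0,"z":0.052,"twist":0},{"x":0,"y":0,"z":0.052,"twist":0}]'

```text
time: 30.1
tool_pos: [619.5, -85.4, 80.1]
tcp_rot: [-3.141, 0.001, -3.141]
contact_force: [-0.7, 0.5, 0.2]
grip_width: 92.1
finger_force: 0.0
```

play_rows --commands '[{"x":0,"y":0,"z":0,"twist":0},{"x":0,"y":0,"z":0,"twist":0},{"x":0,"y":0,"z":0,"twist":0},{"x":0,"y":0,"z":0,"twist":0},{"x":0,"y":0,"z":0,"twist":0},{"x":0,"y":0,"z":0,"twist":0},{"x":0,"y":0,"z":0,"twist":0},{"x":0,"y":0,"z":0,"twist":0}]' --jaw 1

```text
time: 30.9
tool_pos: [619.0, -85.4, 79.3]
tcp_rot: [-3.142, 0.0, -3.141]
contact_force: [-1.8, -0.6, 0.1]
grip_width: 56.4
finger_force: 30.0
```

play_rows --commands '[{"x":0,"y":0,"z":-0.005,"twist":0},{"x":0,"y":0,"z":-0.02,"twist":0},{"x":0,"y":0,"z":-0.05,"twist":0},{"x":0,"y":0,"z":-0.085,"twist":0},{"x":0,"y":0,"z":-0.12,"twist":0},{"x":0,"y":0,"z":-0.14,"twist":0},{"x":0,"y":0,"z":-0.15,"twist":0},{"x":0,"y":0,"z":-0.15,"twist":0}]'

```text
time: 31.7
tool_pos: [619.4, -85.3, 230.6]
tcp_rot: [-3.141, 0.002, -3.141]
contact_force: [0.5, 1.0, -1.3]
grip_width: 56.6
finger_force: 30.0
```

play_rows --commands '[{"x":0,"y":0,"z":0,"twist":0},{"x":0,"y":0,"z":0,"twist":0},{"x":0,"y":0,"z":0,"twist":0},{"x":0,"y":0,"z":0,"twist":0},{"x":0,"y":0,"z":0,"twist":0},{"x":0,"y":0,"z":0,"twist":0},{"x":0,"y":0,"z":0,"twist":0},{"x":0,"y":0,"z":0,"twist":0}]'

```text
time: 32.5
tool_pos: [619.0, -85.3, 229.3]
tcp_rot: [3.142, 0.0, -3.141]
contact_force: [0.5, -0.2, -1.4]
grip_width: 56.7
finger_force: 30.0
```

About 1.3 N, so this one is empty and goes to the board at about (570,290).

play_rows --commands '[{"x":0.001,"y":0.012,"z":0,"twist":0},{"x":0.005,"y":0.04,"z":0,"twist":0},{"x":0.01,"y":0.08,"z":0,"twist":0},{"x":0.016,"y":0.123,"z":0,"twist":0},{"x":0.022,"y":0.166,"z":0,"twist":0},{"x":0.028,"y":0.21,"z":0,"twist":0},{"x":0.033,"y":0.254,"z":0,"twist":0},{"x":0.039,"y":0.298,"z":0,"twist":0}]'

```text
time: 33.3
tool_pos: [578.9, 215.2, 229.5]
tcp_rot: [3.141, 0.0, -3.141]
contact_force: [0.7, -0.2, -1.0]
grip_width: 56.5
finger_force: 30.0
```

play_rows --commands '[{"x":0.005,"y":0.04,"z":0,"twist":0},{"x":0.009,"y":0.066,"z":0.01,"twist":0},{"x":0.01,"y":0.077,"z":0.03,"twist":0},{"x":0.01,"y":0.077,"z":0.055,"twist":0},{"x":0.01,"y":0.077,"z":0.08,"twist":0},{"x":0.01,"y":0.077,"z":0.1,"twist":0},{"x":0.01,"y":0.077,"z":0.113,"twist":0},{"x":0.01,"y":0.077,"z":0.118,"twist":0}]'

```text
time: 34.1
tool_pos: [568.9, 289.9, 110.0]
tcp_rot: [-3.141, -0.002, -3.141]
contact_force: [-0.7, -0.1, -0.5]
grip_width: 56.2
finger_force: 30.0
```

play_rows --commands '[{"x":0,"y":0,"z":0.002,"twist":0},{"x":0,"y":0,"z":0.004,"twist":0},{"x":0,"y":0,"z":0.006,"twist":0},{"x":0,"y":0,"z":0.0075,"twist":0},{"x":0,"y":0,"z":0.0085,"twist":0},{"x":0,"y":0,"z":0.009,"twist":0},{"x":0,"y":0,"z":0.009,"twist":0},{"x":0,"y":0,"z":0.009,"twist":0}]'

```text
time: 34.9
tool_pos: [569.8, 289.6, 102.4]
tcp_rot: [3.141, 0.0, -3.141]
contact_force: [-0.2, -0.5, -1.2]
grip_width: 56.2
finger_force: 30.0
```

play_rows --commands '[{"x":0,"y":0,"z":0.0005,"twist":0},{"x":0,"y":0,"z":0.001,"twist":0},{"x":0,"y":0,"z":0.0015,"twist":0},{"x":0,"y":0,"z":0.0015,"twist":0},{"x":0,"y":0,"z":0.0015,"twist":0},{"x":0,"y":0,"z":0.0015,"twist":0},{"x":0,"y":0,"z":0.0015,"twist":0},{"x":0,"y":0,"z":0.0015,"twist":0}]'

```text
time: 35.7
tool_pos: [569.9, 289.7, 101.0]
tcp_rot: [3.141, 0.0, -3.141]
contact_force: [-0.2, -1.7, 2.6]
grip_width: 56.7
finger_force: 30.0
```

Contact. I'll release, rise, and move to the empty middle to clear the view.

play_rows --commands '[{"x":0,"y":0,"z":0,"twist":0},{"x":0,"y":0,"z":0,"twist":0},{"x":0,"y":0,"z":0,"twist":0},{"x":0,"y":0,"z":0,"twist":0},{"x":0,"y":0,"z":0,"twist":0},{"x":0,"y":0,"z":0,"twist":0},{"x":0,"y":0,"z":0,"twist":0},{"x":0,"y":0,"z":-0.005,"twist":0}]' --jaw 0

```text
time: 36.5
tool_pos: [569.4, 289.5, 105.3]
tcp_rot: [-3.141, -0.001, -3.141]
contact_force: [-0.7, -0.5, -0.9]
grip_width: 91.8
finger_force: 0.0
```

play_rows --commands '[{"x":0,"y":0,"z":-0.02,"twist":0},{"x":0,"y":0,"z":-0.05,"twist":0},{"x":0,"y":0,"z":-0.09,"twist":0},{"x":0,"y":0,"z":-0.13,"twist":0},{"x":0.02,"y":-0.03,"z":-0.16,"twist":0},{"x":0.05,"y":-0.07,"z":-0.17,"twist":0},{"x":0.08,"y":-0.11,"z":-0.17,"twist":0},{"x":0.1,"y":-0.15,"z":-0.17,"twist":0}]'

```text
time: 37.3
tool_pos: [468.0, 138.6, 276.8]
tcp_rot: [3.141, 0.001, -3.14]
contact_force: [-0.2, -1.1, -0.1]
grip_width: 91.6
finger_force: 0.0
```

play_rows --commands '[{"x":0.01,"y":-0.04,"z":0,"twist":0},{"x":0.02,"y":-0.08,"z":0,"twist":0},{"x":0.03,"y":-0.12,"z":0,"twist":0},{"x":0.03,"y":-0.15,"z":0,"twist":0},{"x":0.03,"y":-0.16,"z":0,"twist":0},{"x":0.03,"y":-0.16,"z":0,"twist":0},{"x":0.03,"y":-0.16,"z":0,"twist":0},{"x":0.03,"y":-0.16,"z":0,"twist":0}]'

```text
time: 38.1
tool_pos: [440.0, -19.3, 275.8]
tcp_rot: [3.141, -0.0, -3.14]
contact_force: [-0.5, -0.3, -0.3]
grip_width: 91.5
finger_force: 0.0
```

```bash
python3 - <<'E'
from plant import bot
import cv2
a,b=[bot.capture(n)["pixels"][:,:,::-1] for n in("top","side")]
cv2.imwrite("pics/end.png",cv2.hconcat([cv2.resize(a[140:380,120:540],(400,230)),cv2.resize(b[170:380,180:420],(400,350))[:230]]))
E
```

```text
(no output)
```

View pics/end.png

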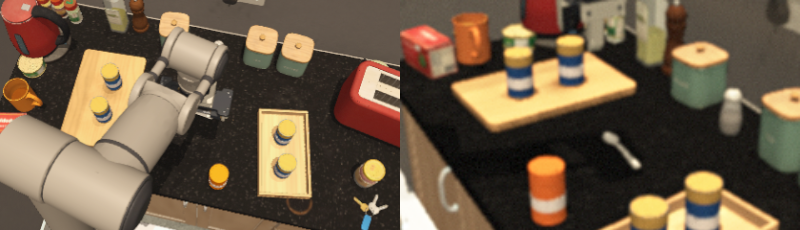

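Two tins stand upright on the board (top crop (112,75) and (102,108)) and two in the tray ((286,131) and (286,165)). The bystanders have not moved and the gripper is clear, so I'm handing the job in.

```bash
python3 -c "
from plant import bot
print(bot.close_job())"
```

```text
the job is handed in; nothing more can be done
None
```

I handed the job in at about 38 s: the two full tins (about 4 N and 4.5 N) stand upright in the tray and the two empty ones (about 1.3 N each) on the board; the last picture showed the other things where they were, and no verdict came back.

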